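Set up the herb-oil warming bath

TASK

Set up the warming bath for the herb oil, building it from the bottom up in the steel pot that stands on the white hotplate: first lay the green ring flat in the middle of the pot's floor, then stand the white beaker centred on the ring, then hang the orange strainer basket in the beaker's mouth with its collar resting level on the rim, and last put the lid with the red knob centred on the basket. Put each part in place and let go of it before fetching the next. Leave the black-knobbed lid and the two amber bottles where they stand.

Things in the scene. Friction and masses are not known exactly. Their poses are not given: they have to be found in the camera images.
- hotpot: low steel pot on a round white electric hotplate (180 mm across, 45 mm high); this is where the stack is built. Fixed. Inside, the flat floor is 49 mm above the origin, 136 mm across (144 mm at the rim); walls 4 mm thick, rim 105 mm above the origin. Wire ears reach 100 mm from the axis along its own +y and -y. Origin: on the axis at table level, z up.
- coldpot: blue pot of the same size on a round cork mat (180 mm across, 8 mm thick); not used. Fixed. Inside, the flat floor is 12 mm above the origin, 136 mm across (144 mm at the rim); walls 4 mm thick, rim 68 mm above the origin. Wire ears reach 100 mm from the axis along its own +y and -y. Origin: on the axis at table level, z up.
- trivet: green ring (trivet), 66 mm across outside, 32 mm hole, 16 mm thick, lying flat. Loose. Grasp it across its outside. Origin: centre of the underside, z up.
- beaker: white straight-sided beaker, open at the top, 52 mm across outside, 47 mm inside, 80 mm tall, standing upright. Loose. Origin: centre of the underside, z up.
- basket: orange strainer basket, 56 mm tall, upright: a tapered cup 28 mm across at its foot, 40 mm across at 38 mm up, then a collar 62 mm across from 38 to 56 mm up; open top (38 mm hole). Grasp the collar. Hung in the beaker, the collar rests on the rim and the foot is 42 mm above the beaker's underside. Loose. Origin: centre of the foot's underside, z up.
- lid: the lid to use: flat round steel lid, 76 mm across and 6 mm thick, with a red knob on top: a 14 mm neck, then a knob 24 mm across from 12 to 34 mm above the underside. Loose. Origin: centre of the underside, z up.
- otherlid: a lid to leave alone: flat round steel lid, 76 mm across and 6 mm thick, with a black knob on top: a 14 mm neck, then a knob 24 mm across from 12 to 34 mm above the underside. Loose. Origin: centre of the underside, z up.
- bottle1: small closed amber glass dropper bottle with a paper label and a black cap, 36 mm across, 82 mm tall, standing. A loose bystander. Origin: centre of the underside, z up.
- bottle2: small closed amber glass dropper bottle with a paper label and a white cap, 36 mm across, 82 mm tall, standing. A loose bystander. Origin: centre of the underside, z up.

How it is judged (in metres and radians):
On the way, in this order (a step that is already met when the one before it is completed fails the run):
1. the green ring lies flat in the middle of the pot on the hotplate, let go (horizontal distance between trivet and hotpot below 0.022 m and z of trivet in the frame of hotpot between 0.045 and 0.053 m and angle between trivet's own z axis and vertical below 0.12 rad and linear speed of trivet below 0.02 m/s and angular speed of trivet below 0.3 rad/s and contact force between the fingers and trivet below 0.05 N), for 0.2 s.
2. the beaker stands centred on the ring, let go (horizontal distance between trivet and hotpot below 0.022 m and z of trivet in the frame of hotpot between 0.045 and 0.053 m and angle between each of trivet, beaker's own z axis and vertical below 0.12 rad and horizontal distance between beaker and trivet below 0.012 m and z of beaker in the frame of trivet between 0.012 and 0.02 m and linear speed of beaker below 0.02 m/s and angular speed of beaker below 0.3 rad/s and contact force between the fingers and beaker below 0.05 N), for 0.2 s.
3. the basket hangs in the beaker's mouth, let go (horizontal distance between trivet and hotpot below 0.022 m and z of trivet in the frame of hotpot between 0.045 and 0.053 m and angle between each of trivet, beaker, basket's own z axis and vertical below 0.12 rad and horizontal distance between beaker and trivet below 0.012 m and z of beaker in the frame of trivet between 0.012 and 0.02 m and horizontal distance between basket and beaker below 0.01 m and z of basket in the frame of beaker between 0.037 and 0.047 m and linear speed of basket below 0.02 m/s and angular speed of basket below 0.3 rad/s and contact force between the fingers and basket below 0.05 N), for 0.2 s.
4. the red-knobbed lid lies centred on the basket, let go (horizontal distance between trivet and hotpot below 0.022 m and z of trivet in the frame of hotpot between 0.045 and 0.053 m and angle between each of trivet, beaker, basket, lid's own z axis and vertical below 0.12 rad and horizontal distance between beaker and trivet below 0.012 m and z of beaker in the frame of trivet between 0.012 and 0.02 m and horizontal distance between basket and beaker below 0.01 m and z of basket in the frame of beaker between 0.037 and 0.047 m and horizontal distance between lid and basket below 0.012 m and z of lid in the frame of basket between 0.052 and 0.06 m and linear speed of lid below 0.02 m/s and angular speed of lid below 0.3 rad/s and contact force between the fingers and lid below 0.05 N), for 0.2 s.
At the end, for the whole second after the job is handed in: In the hotplate's pot: ring flat on the floor within 22 mm of the axis, beaker on the ring within 12 mm of centre, basket hung in the beaker (foot 37 to 47 mm above its underside, within 10 mm), red-knobbed lid on the basket within 12 mm; all within 0.12 rad of level, at rest, let go (horizontal distance between trivet and hotpot below 0.022 m and z of trivet in the frame of hotpot between 0.045 and 0.053 m and angle between each of trivet, beaker, basket, lid's own z axis and vertical below 0.12 rad and horizontal distance between beaker and trivet below 0.012 m and z of beaker in the frame of trivet between 0.012 and 0.02 m and horizontal distance between basket and beaker below 0.01 m and z of basket in the frame of beaker between 0.037 and 0.047 m and horizontal distance between lid and basket below 0.012 m and z of lid in the frame of basket between 0.052 and 0.06 m and linear speed of each of trivet, beaker, basket, lid below 0.02 m/s and angular speed of each of trivet, beaker, basket, lid below 0.3 rad/s); the robot touches nothing.
It fails at once if the black-knobbed lid or a bottle is shifted by more than 20 mm (distance of any of otherlid, bottle1, bottle2 from where it was at the start of the episode above 0.02 m).
It also fails if it takes over 93 s, if anything falls off the work surface, if the arm or the gripper's body presses on something with over 40 N, if the wrist force passes 120 N, or if a joint passes its speed limit or range.

ROBOT

A 6-joint arm with a two-finger parallel gripper is mounted at the origin on the work surface. World frame = base frame: x ahead of the robot, y to its left, z up, the work surface at z = 0. Lengths are in m, angles in degrees, forces in N, time in s.
With the tool pointing down it reaches from about 0.4 to 0.825 m from the base axis. Payload 7 kg.
Tool frame: the origin (TCP) lies between the finger pads; the fingertips stand 14 mm ahead of it and the grasp point (between the pads) lies 5 mm behind it (r.tips_ahead is the distance from the TCP to the fingertips, in m); z points along the fingers, y is the direction in which the jaws open and shut (so a half turn about z gives the same grasp; the last joint's range is limited). The gripper opens to 88 mm and grips with 3 to 60 N. Pads are 19 mm wide; open, the fingers measure 130 mm over their backs; the gripper's body (78 mm by 193 mm) begins 47 mm behind the grasp point.
Start: joints at [-59.353, 20.546, 0.682, 0, -70.136, -16.507], TCP at [0.165, -0.655, 0.241] pointing down, gripper open.
Joint ranges: [-176.03, 176.03], [-82.01, 121.73], [-58.28, 71.71], [-173.87, 95.51], [-174.79, -0.11], [-173.66, 173.66]. Speed limits (degrees/s): [136.94, 136.94, 172.46, 180, 180, 180].

INTERFACE

Orientations are given as [roll, pitch, yaw] about the fixed x, y, z axes, in that order (R = Rz(yaw) Ry(pitch) Rx(roll)).
In Python, from plant import r gives the robot as it stands.
- The arm moves only by the tool apply_moves, never from a script. Its arguments are lists of equal length, an entry for each row: "slide": the shift along the tool's x, y, z as a fraction of full scale, a list of three; "turn": the turn, a rotation vector about the tool's x, y, z as a fraction of full scale, a list of three; "jaw": the closure, from 0 (fully open) to 1 (shut). In form: {"slide": [[dx, dy, dz], ...], "turn": [[wx, wy, wz], ...], "jaw": [jaw, ...]}. A call has 1 to 8 rows; each row shifts and turns the commanded pose from where the row before left it, along the tool's axes as they then stand; what a row does not reach is not made up. Full scale, the value 1, is 0.1 m for a shift and 1.5 rad for a turn. A row lasts 1/10 s, in which the tool goes at most 50 mm and 8.59 degrees, less where a joint would pass 70% of its speed; a pose out of reach is approached as far as the arm can. A call with a number of a shift or a turn outside -1 to 1 is refused whole. A call with a gripper value outside its range is refused whole. The fingers move at their own pace and stop on an object; "newtons" is the grip in N (left out, the last holds). Time passes only in rows, so rows that do not move let the fingers close. It gives the time, the measured TCP pose, the force and the opening at its end, in the units of the state.
- r.get_state(): the state, without advancing time (a new reading comes with each control period).
- r.capture(name): name is "side" or "top"; returns a dict with "pixels" (400x640x3 uint8, blue, green, red), "depth" (400x640 float32, m along the optical axis (not along the pixel's ray), 0 where there is no reading), "fx", "fy", "cx", "cy" (pixels), "dist_coeffs" ([k1, k2, p1, p2, k3] as OpenCV has them; the pictures are not rectified), "rvec" (rotation vector, rad) and "tvec" (3), from world to camera coordinates, as OpenCV has them. Camera axes: x right, y down, z forward; pixel columns grow to the right and rows downward; lengths in m; the calibration is good to about 2 mm. A picture is of the moment at which its call begins.
- r.close_job(): hands the job in, once; it reports no verdict.
The state is a dict: "time_s": time; "joints": joint angles; "qd": joint speeds; "joint_torque": joint torques, N m; "tcp_pos": TCP position; "eef_rot": TCP orientation; "contact_force": force on the tool from outside, world axes, zero at the start; "moment": the same for the moment, N m; "gripper_width": finger opening in m.
Only numpy, scipy, OpenCV 4.12 (cv2) and the standard library are available. Lean on these libraries where they do the work, as an engineer would, in place of code of your own. Each camera call takes 0.05 s, during which the arm holds its last target.

## Working session

There is one attempt and no reset: what is moved stays moved. The work goes in short steps, Python scripts to look and compute and a tool call to move; the robot and the scene stay as the last step left them, time stands still between calls to the robot, and variables do not carry over. Pictures are saved under pics/ and viewed, and the job is handed in when it is done.

Besides the shell and the picture viewer there is one more tool, called after "Emit:" by a JSON object that holds its "method" and its "body". apply_moves: Moves the arm, as the interface text tells. Shift numbers are shares of 0.1 m and turn numbers shares of 1.5 rad, none past 1 either way. Its arguments: {"type":"object","properties":{"slide":{"type":"array"},"turn":{"type":"array"},"jaw":{"type":"array"},"newtons":{"type":"number"}},"required":["slide","turn","jaw"]}

```bash
ls; mkdir -p pics
cat > h.py <<'E'
import numpy as np, cv2
from plant import r
def cam(n):
    c=r.capture(n); c['K']=np.array([[c['fx'],0,c['cx']],[0,c['fy'],c['cy']],[0,0,1.]]);c['R']=cv2.Rodrigues(np.array(c['rvec'],float))[0];c['t']=np.array(c['tvec'],float).reshape(3);c['D']=np.array(c['dist_coeffs'],float)
    return c
def ray(c,uv):
    p=cv2.undistortPoints(np.array(uv,float).reshape(-1,1,2),c['K'],c['D']).reshape(-1,2)
    d=np.c_[p,np.ones(len(p))]@c['R']; o=-c['R'].T@c['t']
    return o,d
def onz(c,uv,z):
    o,d=ray(c,uv); s=(z-o[2])/d[:,2]; return o+d*s[:,None]
def cloud(c):
    z=c['depth']; v,u=np.mgrid[0:400,0:640]
    o,d=ray(c,np.stack([u,v],-1).reshape(-1,2))
    return (o+d*z.reshape(-1,1)).reshape(400,640,3)
E
python3 - <<'E'
from h import *
print(r.get_state())
for n in('side','top'):
    c=cam(n); cv2.imwrite(f'pics/{n}0.png',c['pixels']); print(n,-c['R'].T@c['t'],c['R'][2],c['fx'],c['D'],(c['depth']>0).mean())
E
```

```text
pics
{'time_s': 0.0, 'joints': array([-5.93535584e+01,  2.05925088e+01,  6.33234352e-01, -2.05206861e-02,
       -7.01358807e+01, -1.65057101e+01]), 'qd': array([ 0.05160147,  0.02041388, -0.04452125, -0.01725726, -0.09933125,
       -0.10042937]), 'joint_torque': array([-2.65424587e-04, -5.82715845e+01,  2.93067706e+01,  6.99767411e+00,
        6.96237505e-03, -1.49798116e-04]), 'tcp_pos': array([ 0.16475293, -0.65409779,  0.2396052 ]), 'eef_rot': array([ 1.79903285e+02, -8.54163470e-03, -1.65866250e+02]), 'contact_force': array([ 0.43603336, -0.17774885, -0.70253708]), 'moment': array([0.04527454, 0.00332468, 0.00069084]), 'gripper_width': 0.08732339125908732}
side [0.31519796 0.63660191 0.72024321] [ 0.23940652 -0.64682192 -0.72408972] 404.2023650785369 [-0.0944364  0.         0.         0.         0.       ] 0.99603515625
top [0.47506436 0.00754084 0.92059816] [ 0.07212098 -0.00249932 -0.99739276] 446.18495437567395 [-0.07062227  0.          0.          0.          0.        ] 0.995796875
```

View pics/side0.png

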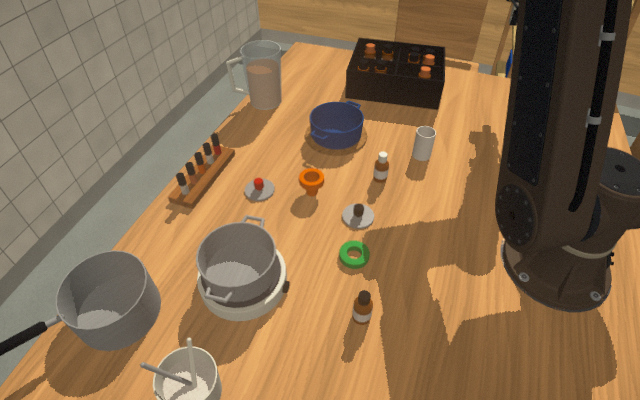

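View pics/top0.png

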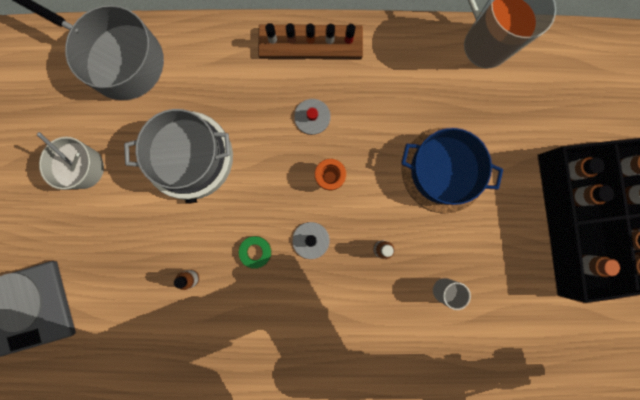

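The side view shows the hotpot at about (238,265), ring (354,254), red lid (259,188), basket (312,182), beaker (424,143). The top view has the hotpot at about (178,150), ring (255,251), red lid (312,117), basket (331,174), beaker (455,294), with bottles at (186,280) and (386,250) and the black lid at (311,240).

Run:
```python
from h import *
def circ(P):
    A=np.c_[2*P,np.ones(len(P))]; s=np.linalg.lstsq(A,(P**2).sum(1),rcond=None)[0]; return s[:2],np.sqrt(s[2]+s[:2]@s[:2])
cs={n:cam(n) for n in('top','side')}
cl={n:cloud(c) for n,c in cs.items()}
W={n:cv2.cvtColor(c['pixels'],cv2.COLOR_BGR2HSV).astype(int) for n,c in cs.items()}
for n in cs:
    P=cl[n];H=W[n];h,s,v=H[...,0],H[...,1],H[...,2]
    X=P[...,0];Y=P[...,1];Z=P[...,2]
    tb=(abs(Z)<.01)&(X>.4)&(X<.6); print(n,'table z',np.median(Z[tb]),Z[tb].std())
    for nm,m in dict(ring=(h>45)&(h<80)&(s>130)&(v>40),orange=(h>4)&(h<14)&(s>220)&(v>90)&(Y>-.2)&(X>.3),red=((h<4)|(h>175))&(s>170)&(abs(Y)<.15)&(X<.8)&(X>.45)).items():
        m=m.astype(np.uint8); k,l,st,ce=cv2.connectedComponentsWithStats(m)
        for i in range(1,k):
            if st[i,4]>40:
                q=P[l==i]; print(n,nm,st[i,4],ce[i].round(1),'mean',q.mean(0).round(4),'z%',np.percentile(q[:,2],[2,50,90,98]).round(4),'x',np.percentile(q[:,0],[1,99]).round(4),'y',np.percentile(q[:,1],[1,99]).round(4))
    np.save(f'cl_{n}.npy',P)
    # height-sliced round objects
    for nm,(cx,cy),R,zl in [('ring',(.42,.13),.06,(.013,.03)),('beaker',(.33,-.26),.06,(.07,.09)),('basket',(.56,-.02),.06,(.05,.07)),('redlid',(.68,.02),.07,(.003,.012)),('blid',(.43,.02),.06,(.003,.012)),('knob',(.68,.02),.07,(.028,.04)),('hotrim',(.6,.28),.13,(.098,.115)),('hotfloor',(.6,.28),.13,(.045,.056)),('b1',(.36,.26),.06,(.07,.09)),('b2',(.43,-.13),.06,(.07,.09))]:
        m=(np.hypot(X-cx,Y-cy)<R)&(Z>zl[0])&(Z<zl[1]); q=P[m]
        if len(q)>20:
            (c0,rad)=cv2.minEnclosingCircle(q[:,:2].astype(np.float32)); print(n,nm,len(q),'minc',np.round(c0,4),round(rad,4),'mean',q.mean(0).round(4),'fit',circ(q[:,:2]))
```

```text
top table z -0.0004258652476442082 0.0025342976859151186
top ring 548 [254.  251.7] mean [0.4281 0.1292 0.0204] z% [0.012  0.0154 0.0176 0.019 ] x [0.3991 0.4576] y [0.0995 0.1603]
top red 96 [311.7 113.6] mean [0.7054 0.0151 0.0414] z% [0.021  0.0329 0.0354 0.0361] x [0.6868 0.7187] y [0.0063 0.0246]
top ring 583 minc [0.4273 0.1291] 0.0331 mean [0.4271 0.1289 0.0156] fit (array([0.4272328 , 0.12886052]), np.float64(0.025647895029466322))
top beaker 203 minc [ 0.3502 -0.2597] 0.0272 mean [ 0.35   -0.2603  0.0773] fit (array([ 0.35053949, -0.25963317]), np.float64(0.025059999644057092))
top basket 478 minc [ 0.5825 -0.0227] 0.0309 mean [ 0.5821 -0.022   0.0553] fit (array([ 0.58198808, -0.02190698]), np.float64(0.024959840024694074))
top redlid 821 minc [0.6804 0.0203] 0.0688 mean [0.7069 0.0144 0.0056] fit (array([0.70083242, 0.01321559]), np.float64(0.031093491500033543))
top blid 902 minc [0.4297 0.0148] 0.0595 mean [0.4515 0.0154 0.0056] fit (array([0.44934937, 0.01568796]), np.float64(0.028595201751478703))
top knob 108 minc [0.7102 0.0134] 0.0124 mean [0.7096 0.0138 0.0329] fit
[... 1564 characters left out ...]
inc [0.7093 0.0166] 0.014 mean [0.709  0.0181 0.0319] fit (array([0.70945187, 0.01731911]), np.float64(0.008580201352688131))
side hotrim 802 minc [0.6203 0.2706] 0.0996 mean [0.6227 0.2732 0.1025] fit (array([0.62238923, 0.27179871]), np.float64(0.07650808032786048))
side hotfloor 2632 minc [0.6199 0.2733] 0.0786 mean [0.6289 0.2631 0.0487] fit (array([0.62231867, 0.26983117]), np.float64(0.05047395698160385))
side b1 138 minc [0.3723 0.2637] 0.0113 mean [0.3721 0.2653 0.0794] fit (array([0.3722269 , 0.26426754]), np.float64(0.008324404594788531))
side b2 63 minc [ 0.4361 -0.1249] 0.0124 mean [ 0.4356 -0.1243  0.0787] fit (array([ 0.43554299, -0.12575516]), np.float64(0.008500000958169525))
```

Run:
```python
from h import *
for n in('top','side'):
    P=np.load(f'cl_{n}.npy');q=P.reshape(-1,3);c=np.array([.621,.2695])
    d=np.hypot(*(q[:,:2]-c).T); m=(d>.078)&(d<.105)&(q[:,2]>.06); e=q[m]
    print(n,m.sum(),np.percentile(e[:,2],[5,50,95,100]).round(3)); a=np.degrees(np.arctan2(e[:,1]-c[1],e[:,0]-c[0])); print(np.histogram(a,bins=range(-180,181,20)))
    m=(d<.115)&(q[:,2]>.09);print('max z',q[m,2].max())
    m=(d<.045)&(q[:,2]>.03)&(q[:,2]<.07);print('floor z',np.median(q[m,2]),'rim',np.median(q[(d<.077)&(d>.07)&(q[:,2]>.095),2]))
```

```text
top 354 [0.093 0.097 0.1   0.103]
(array([  0,   0,   0,   4, 101,  79,   0,   0,   0,   0,   1,   0,   8,
        99,  62,   0,   0,   0]), array([-180, -160, -140, -120, -100,  -80,  -60,  -40,  -20,    0,   20,
         40,   60,   80,  100,  120,  140,  160,  180]))
max z 0.10871266834329185
floor z 0.04826714411886368 rim 0.10334918375962904
side 306 [0.094 0.097 0.1   0.104]
(array([  0,   0,   0,   0,  67,  45,   0,   1,   1,   0,   0,   0,  13,
       105,  74,   0,   0,   0]), array([-180, -160, -140, -120, -100,  -80,  -60,  -40,  -20,    0,   20,
         40,   60,   80,  100,  120,  140,  160,  180]))
max z 0.10866599411980793
floor z 0.04845355529106388 rim 0.10275300927435194
```

Emit:
{"method": "apply_moves", "body": {"slide": [[0, 0, 0], [0, 0, 0], [0, 0, 0]], "turn": [[0, 0, 0.09], [0, 0, 0.074], [0, 0, 0]], "jaw": [0.1, 0.1, 0.1], "newtons": 20}}

```text
time_s: 0.5
tcp_pos: [0.1648, -0.6544, 0.2403]
eef_rot: [180.0, -0.0, 179.9]
contact_force: [0.8, 0.1, 0.2]
gripper_width: 0.0793
```

Emit:
{"method": "apply_moves", "body": {"slide": [[-0.33, 0.36, 0], [-0.33, 0.36, 0], [-0.33, 0.36, 0], [-0.33, 0.36, 0], [-0.33, 0.36, 0], [-0.33, 0.36, 0], [-0.33, 0.36, 0], [-0.33, 0.36, 0]], "turn": [[0, 0, 0], [0, 0, 0], [0, 0, 0], [0, 0, 0], [0, 0, 0], [0, 0, 0], [0, 0, 0], [0, 0, 0]], "jaw": [0.1, 0.1, 0.1, 0.1, 0.1, 0.1, 0.1, 0.1]}}

```text
time_s: 1.3
tcp_pos: [0.4297, -0.3646, 0.2408]
eef_rot: [-180.0, 0.0, -179.7]
contact_force: [1.4, -1.1, 0.5]
gripper_width: 0.079
```

Emit:
{"method": "apply_moves", "body": {"slide": [[0, 0.45, 0], [0, 0.45, 0], [0, 0.45, 0], [0, 0.45, 0], [0, 0.45, 0], [0, 0.45, 0], [0, 0.45, 0], [0, 0.45, 0]], "turn": [[0, 0, 0], [0, 0, 0], [0, 0, 0], [0, 0, 0], [0, 0, 0], [0, 0, 0], [0, 0, 0], [0, 0, 0]], "jaw": [0.1, 0.1, 0.1, 0.1, 0.1, 0.1, 0.1, 0.1]}}

```text
time_s: 2.1
tcp_pos: [0.428, -0.0046, 0.2409]
eef_rot: [180.0, 0.1, -179.7]
contact_force: [1.2, -0.2, -1.0]
gripper_width: 0.0788
```

Emit:
{"method": "apply_moves", "body": {"slide": [[0, 0.45, 0], [0, 0.45, 0], [0, 0.44, 0], [0, 0, 0.4], [0, 0, 0.4], [0, 0, 0.4], [0, 0, 0.2], [0, 0, 0]], "turn": [[0, 0, 0], [0, 0, 0], [0, 0, 0], [0, 0, 0], [0, 0, 0], [0, 0, 0], [0, 0, 0], [0, 0, 0]], "jaw": [0.1, 0.1, 0.1, 0.1, 0.1, 0.1, 0.1, 0.1]}}

```text
time_s: 2.9
tcp_pos: [0.4266, 0.1264, 0.0981]
eef_rot: [-179.8, -0.3, -179.8]
contact_force: [-0.1, 0.1, 0.5]
gripper_width: 0.0791
```

Run:
```python
from h import *
c=cam('side'); print(r.get_state()['tcp_pos']);cv2.imwrite('pics/s1.png',c['pixels'][150:350,220:500].repeat(2,0).repeat(2,1))
print(r.get_state()['tcp_pos'])
```

```text
[0.42776218 0.12718648 0.09993509]
[0.42776218 0.12718648 0.09993509]
```

View pics/s1.png

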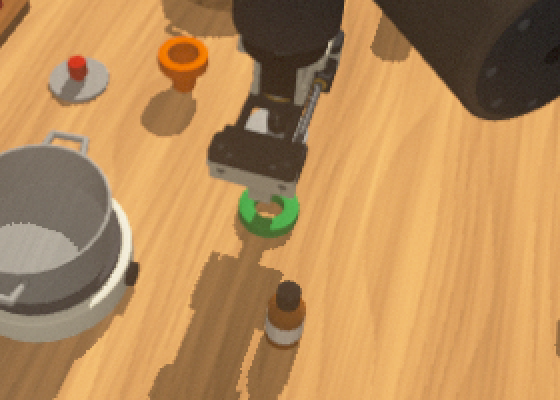

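The gripper is above the ring (crop position ~(268,208)), aligned with it. I'll go down and grip.

Emit:
{"method": "apply_moves", "body": {"slide": [[0, 0.02, 0.3], [0, 0, 0.3], [0, 0, 0.15], [0, 0, 0.07], [0, 0, 0], [0, 0, 0], [0, 0, 0], [0, 0, 0]], "turn": [[0, 0, 0], [0, 0, 0], [0, 0, 0], [0, 0, 0], [0, 0, 0], [0, 0, 0], [0, 0, 0], [0, 0, 0]], "jaw": [0.1, 0.1, 0.1, 0.1, 0.1, 0.5, 0.5, 0.5]}}

```text
time_s: 3.75
tcp_pos: [0.429, 0.1303, 0.0197]
eef_rot: [179.9, 0.1, -179.9]
contact_force: [-2.2, -0.2, 6.4]
gripper_width: 0.0658
```

Emit:
{"method": "apply_moves", "body": {"slide": [[0, 0, 0], [0, 0, -0.2], [0, 0, -0.4], [0, 0, -0.4], [0, 0, -0.4], [0, 0, -0.4], [0, 0, 0], [0, 0, 0]], "turn": [[0, 0, 0], [0, 0, 0], [0, 0, 0], [0, 0, 0], [0, 0, 0], [0, 0, 0], [0, 0, 0], [0, 0, 0]], "jaw": [0.5, 0.5, 0.5, 0.5, 0.5, 0.5, 0.5, 0.5]}}

```text
time_s: 4.55
tcp_pos: [0.4284, 0.1299, 0.1997]
eef_rot: [179.9, 0.1, -180.0]
contact_force: [0.2, -0.1, -2.6]
gripper_width: 0.0659
```

Emit:
{"method": "apply_moves", "body": {"slide": [[-0.32, 0.23, 0], [-0.32, 0.23, 0], [-0.32, 0.23, 0], [-0.32, 0.23, 0], [-0.32, 0.23, 0], [-0.32, 0.23, 0], [0, 0, 0], [0, 0, 0]], "turn": [[0, 0, 0], [0, 0, 0], [0, 0, 0], [0, 0, 0], [0, 0, 0], [0, 0, 0], [0, 0, 0], [0, 0, 0]], "jaw": [0.5, 0.5, 0.5, 0.5, 0.5, 0.5, 0.5, 0.5]}}

```text
time_s: 5.35
tcp_pos: [0.6195, 0.2676, 0.1953]
eef_rot: [-179.8, -0.2, -180.0]
contact_force: [0.1, -0.3, -1.4]
gripper_width: 0.066
```

Run:
```python
from h import *
c=cam('side'); print(r.get_state()['tcp_pos'],r.get_state()['gripper_width']);cv2.imwrite('pics/s2.png',c['pixels'])
```

```text
[0.61922243 0.26726326 0.19633615] 0.06561862952206059
```

View pics/s2.png

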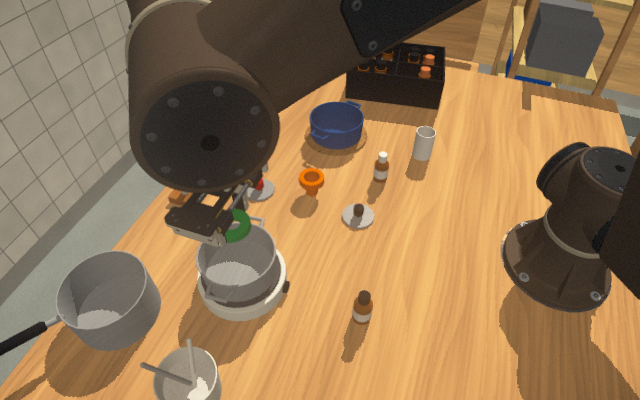

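The ring is held flat above the pot at about (235,226). I'm lowering it.

Emit:
{"method": "apply_moves", "body": {"slide": [[-0.02, 0.02, 0.2], [0, 0, 0.3], [0, 0, 0.3], [0, 0, 0.3], [0, 0, 0.1], [0, 0, 0], [0, 0, 0], [0, 0, 0]], "turn": [[0, 0, 0], [0, 0, 0], [0, 0, 0], [0, 0, 0], [0, 0, 0], [0, 0, 0], [0, 0, 0], [0, 0, 0]], "jaw": [0.5, 0.5, 0.5, 0.5, 0.5, 0.5, 0.5, 0.5]}}

```text
time_s: 6.2
tcp_pos: [0.623, 0.2704, 0.0806]
eef_rot: [179.9, 0.1, -179.9]
contact_force: [-0.1, -0.1, -1.3]
gripper_width: 0.0656
```

Emit:
{"method": "apply_moves", "body": {"slide": [[0, 0, 0.05], [0, 0, 0.04], [0, 0, 0.02], [0, 0, 0.01], [0, 0, 0]], "turn": [[0, 0, 0], [0, 0, 0], [0, 0, 0], [0, 0, 0], [0, 0, 0]], "jaw": [0.5, 0.5, 0.5, 0.5, 0.5]}}

```text
time_s: 6.7
tcp_pos: [0.6223, 0.2699, 0.0687]
eef_rot: [180.0, 0.1, -179.9]
contact_force: [-6.1, -1.3, 13.5]
gripper_width: 0.0657
```

Contact with the floor at 13 N. I'll open a little and rise.

Emit:
{"method": "apply_moves", "body": {"slide": [[0, 0, 0], [0, 0, 0], [0, 0, 0], [0, 0, -0.2], [0, 0, -0.4], [0, 0, -0.4], [0, 0, -0.4], [0, 0, 0]], "turn": [[0, 0, 0], [0, 0, 0], [0, 0, 0], [0, 0, 0], [0, 0, 0], [0, 0, 0], [0, 0, 0], [0, 0, 0]], "jaw": [0.13, 0.13, 0.13, 0.13, 0.13, 0.13, 0.13, 0.2]}}

```text
time_s: 7.5
tcp_pos: [0.625, 0.2712, 0.2133]
eef_rot: [179.7, 0.5, -179.9]
contact_force: [0.4, 0.7, -0.6]
gripper_width: 0.0729
```

Emit:
{"method": "apply_moves", "body": {"slide": [[0.22, -0.44, 0], [0.22, -0.44, 0], [0.22, -0.44, 0], [0.22, -0.44, 0], [0.22, -0.44, 0], [0.22, -0.44, 0], [0.22, -0.44, 0], [0.22, -0.44, 0]], "turn": [[0, 0, 0], [0, 0, 0], [0, 0, 0], [0, 0, 0], [0, 0, 0], [0, 0, 0], [0, 0, 0], [0, 0, 0]], "jaw": [0.2, 0.2, 0.2, 0.2, 0.2, 0.2, 0.2, 0.2]}}

```text
time_s: 8.3
tcp_pos: [0.4452, -0.0838, 0.2065]
eef_rot: [180.0, 0.0, -179.9]
contact_force: [1.7, -0.9, 0.0]
gripper_width: 0.0698
```

Emit:
{"method": "apply_moves", "body": {"slide": [[0.23, -0.44, 0], [0.23, -0.44, 0], [0.23, -0.44, 0], [0.23, -0.44, 0], [0, 0, 0], [0, 0, 0]], "turn": [[0, 0, 0], [0, 0, 0], [0, 0, 0], [0, 0, 0], [0, 0, 0], [0, 0, 0]], "jaw": [0.2, 0.2, 0.2, 0.2, 0.2, 0.2]}}

```text
time_s: 8.9
tcp_pos: [0.3537, -0.2595, 0.2063]
eef_rot: [180.0, -0.0, 179.8]
contact_force: [-0.3, 0.3, -0.3]
gripper_width: 0.0701
```

Run:
```python
from h import *
print(r.get_state()['tcp_pos'],r.get_state()['eef_rot'],r.get_state()['gripper_width'])
for n in('top','side'):
    c=cam(n);cv2.imwrite(f'pics/{n}3.png',c['pixels'])
    P=cloud(c);H=cv2.cvtColor(c['pixels'],cv2.COLOR_BGR2HSV).astype(int);h,s,v=H[...,0],H[...,1],H[...,2]
    m=(h>45)&(h<80)&(s>130)&(v>40)&(abs(P[...,2]-.065)<.006);q=P[m]
    print(n,m.sum(),cv2.minEnclosingCircle(q[:,:2].astype(np.float32)),np.median(q[:,2]))
    d=np.hypot(P[...,0]-.621,P[...,1]-.27); m=(d>.066)&(d<.08)&(P[...,2]>.095)&(P[...,2]<.11);q=P[m][:,:2]
    A=np.c_[2*q,np.ones(len(q))]; print('rim',np.linalg.lstsq(A,(q**2).sum(1),rcond=None)[0][:2])
    m=(np.hypot(P[...,0]-.35,P[...,1]+.26)<.035)&(abs(P[...,2]-.08)<.008);q=P[m]
    if len(q)>20:print('beaker',len(q),cv2.minEnclosingCircle(q[:,:2].astype(np.float32)))
```

```text
[ 0.35369379 -0.25945497  0.20630133] [ 1.79993479e+02 -8.84850881e-03  1.79826638e+02] 0.07013337057028164
top 634 ((0.6209286451339722, 0.268974244594574), 0.03308848291635513) 0.06410604424367555
rim [0.62256291 0.26833584]
beaker 26 ((0.3723005950450897, -0.26284241676330566), 0.013679083436727524)
side 547 ((0.6205168962478638, 0.2717585563659668), 0.033479515463113785) 0.06426750998520059
rim [0.62239185 0.27112402]
beaker 110 ((0.3493849039077759, -0.2587403655052185), 0.027810266241431236)
```

View pics/top3.png

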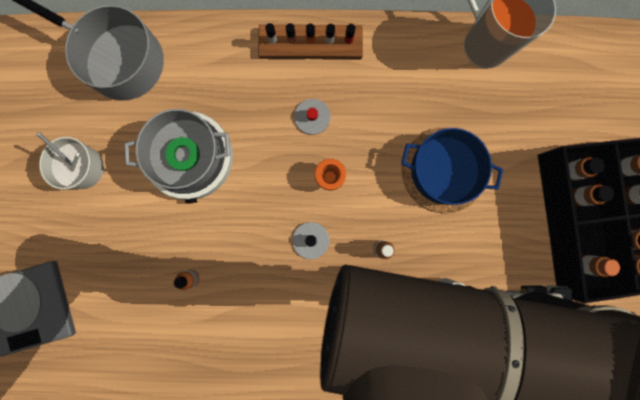

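View pics/side3.png

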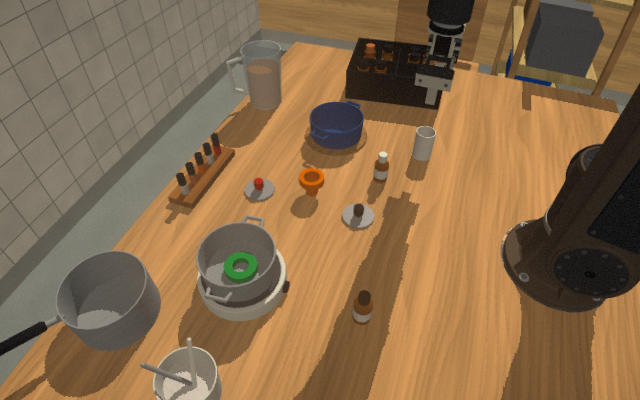

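The top view shows the ring lying centred in the pot at (181,154). Measured centre is (0.6207, 0.2704), and the rim fit is (0.6225, 0.2697). The gripper is over the beaker.

Emit:
{"method": "apply_moves", "body": {"slide": [[0.035, 0, 0.2], [0, 0, 0.4], [0, 0, 0.4], [0, 0, 0.3], [0, 0, 0.1], [0, 0, 0], [0, 0, 0], [0, 0, 0]], "turn": [[0, 0, 0], [0, 0, 0], [0, 0, 0], [0, 0, 0], [0, 0, 0], [0, 0, 0], [0, 0, 0], [0, 0, 0]], "jaw": [0.2, 0.2, 0.2, 0.2, 0.2, 0.2, 0.6, 0.6], "newtons": 15}}

```text
time_s: 9.8
tcp_pos: [0.3525, -0.2584, 0.068]
eef_rot: [-180.0, 0.2, -179.9]
contact_force: [-0.4, -0.8, 0.2]
gripper_width: 0.0593
```

Emit:
{"method": "apply_moves", "body": {"slide": [[0, 0, 0], [0, 0, 0], [0, 0, 0]], "turn": [[0, 0, 0], [0, 0, 0], [0, 0, 0]], "jaw": [0.6, 0.6, 0.6]}}

```text
time_s: 10.1
tcp_pos: [0.3521, -0.2587, 0.0677]
eef_rot: [-180.0, 0.2, -179.9]
contact_force: [0.4, 1.6, 7.1]
gripper_width: 0.0516
```

Emit:
{"method": "apply_moves", "body": {"slide": [[0, 0, -0.2], [0, 0, -0.4], [0, 0, -0.4], [0, 0, -0.4], [0, 0, -0.4], [0, 0, 0], [-0.11, 0.22, 0], [-0.22, 0.44, 0]], "turn": [[0, 0, 0], [0, 0, 0], [0, 0, 0], [0, 0, 0], [0, 0, 0], [0, 0, 0], [0, 0, 0], [0, 0, 0]], "jaw": [0.6, 0.6, 0.6, 0.6, 0.6, 0.6, 0.6, 0.6]}}

```text
time_s: 10.9
tcp_pos: [0.3829, -0.1928, 0.2463]
eef_rot: [180.0, -0.0, 179.8]
contact_force: [3.0, 0.7, -2.0]
gripper_width: 0.0515
```

Emit:
{"method": "apply_moves", "body": {"slide": [[-0.22, 0.44, 0], [-0.22, 0.44, 0], [-0.22, 0.44, 0], [-0.22, 0.44, 0], [-0.22, 0.44, 0], [-0.22, 0.44, 0], [-0.22, 0.44, 0], [-0.22, 0.44, 0]], "turn": [[0, 0, 0], [0, 0, 0], [0, 0, 0], [0, 0, 0], [0, 0, 0], [0, 0, 0], [0, 0, 0], [0, 0, 0]], "jaw": [0.6, 0.6, 0.6, 0.6, 0.6, 0.6, 0.6, 0.6]}}

```text
time_s: 11.7
tcp_pos: [0.5597, 0.1615, 0.2458]
eef_rot: [-180.0, -0.1, -180.0]
contact_force: [0.5, -0.4, -1.0]
gripper_width: 0.0514
```

Emit:
{"method": "apply_moves", "body": {"slide": [[-0.22, 0.44, 0], [-0.22, 0.44, 0], [-0.13, 0.24, 0], [0, 0, 0], [0, 0, 0]], "turn": [[0, 0, 0], [0, 0, 0], [0, 0, 0], [0, 0, 0], [0, 0, 0]], "jaw": [0.6, 0.6, 0.6, 0.6, 0.6]}}

```text
time_s: 12.2
tcp_pos: [0.6161, 0.272, 0.2447]
eef_rot: [-179.9, -0.1, -179.9]
contact_force: [-0.9, 0.0, -2.1]
gripper_width: 0.0513
```

Run:
```python
from h import *
c=cam('side'); s=r.get_state();print(s['tcp_pos'],s['eef_rot'],s['gripper_width']);cv2.imwrite('pics/s4.png',c['pixels'])
```

```text
[0.61597347 0.27131521 0.24537767] [-1.79941107e+02 -1.08495702e-01 -1.79965214e+02] 0.0519381075360876
```

View pics/s4.png

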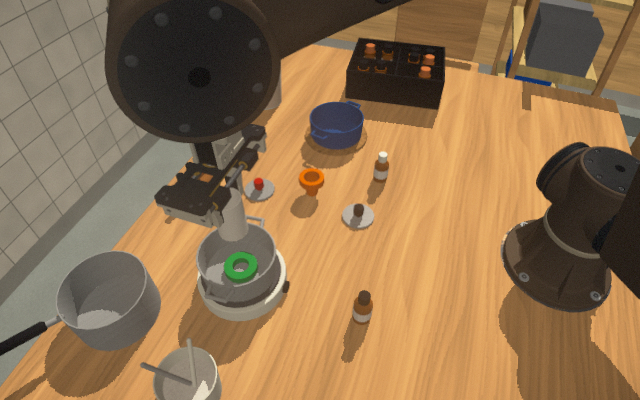

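The beaker hangs upright over the pot at about (232,215), with the ring at (241,267) below. I'll correct by 6 mm in x and lower it.

Emit:
{"method": "apply_moves", "body": {"slide": [[-0.06, -0.01, 0.2], [0, 0, 0.3], [0, 0, 0.3], [0, 0, 0.2], [0, 0, 0], [0, 0, 0]], "turn": [[0, 0, 0], [0, 0, 0], [0, 0, 0], [0, 0, 0], [0, 0, 0], [0, 0, 0]], "jaw": [0.6, 0.6, 0.6, 0.6, 0.6, 0.6]}}

```text
time_s: 12.85
tcp_pos: [0.6228, 0.27, 0.1475]
eef_rot: [-180.0, 0.0, -180.0]
contact_force: [0.4, 0.4, -1.4]
gripper_width: 0.0519
```

Run:
```python
from h import *
c=cam('side'); s=r.get_state();print(s['tcp_pos'],s['eef_rot'],s['contact_force']);cv2.imwrite('pics/s5.png',c['pixels'][180:320,140:340].repeat(4,0).repeat(4,1))
```

```text
[0.62328803 0.27056441 0.1483097 ] [ 1.79951370e+02  1.05806572e-01 -1.79970379e+02] [ 0.1975043   0.37964711 -1.40823796]
```

View pics/s5.png

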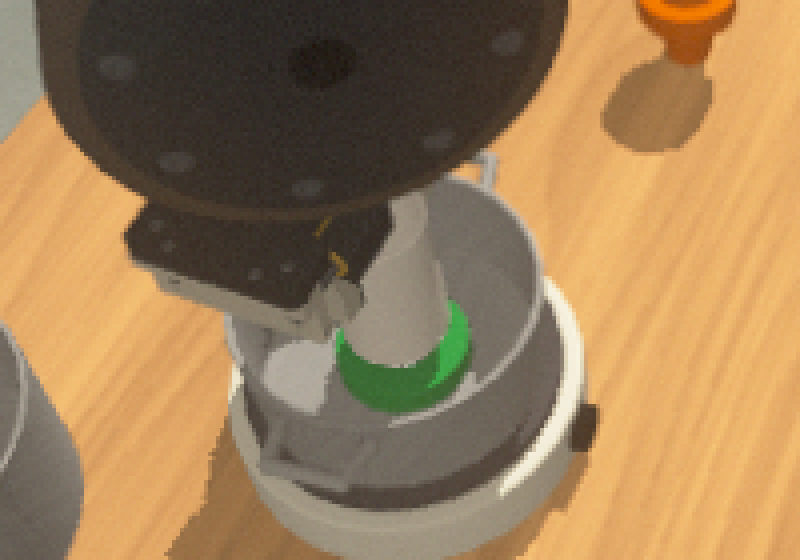

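The beaker foot at about (397,345) in the crop sits over the ring's centre at (403,350). Lowering the last 15 mm.

Emit:
{"method": "apply_moves", "body": {"slide": [[0.01, 0, 0.06], [0, 0, 0.05], [0, 0, 0.02], [0, 0, 0.01], [0, 0, 0]], "turn": [[0, 0, 0], [0, 0, 0], [0, 0, 0], [0, 0, 0], [0, 0, 0]], "jaw": [0.6, 0.6, 0.6, 0.6, 0.6]}}

```text
time_s: 13.4
tcp_pos: [0.6218, 0.2709, 0.133]
eef_rot: [180.0, 0.0, -179.9]
contact_force: [-0.4, -1.4, 0.4]
gripper_width: 0.0518
```

Emit:
{"method": "apply_moves", "body": {"slide": [[0, 0, 0.01], [0, 0, 0.01], [0, 0, 0]], "turn": [[0, 0, 0], [0, 0, 0], [0, 0, 0]], "jaw": [0.6, 0.6, 0.6]}}

```text
time_s: 13.7
tcp_pos: [0.6223, 0.2707, 0.1327]
eef_rot: [180.0, 0.1, -179.9]
contact_force: [-3.0, -2.4, 11.1]
gripper_width: 0.0514
```

Emit:
{"method": "apply_moves", "body": {"slide": [[0, 0, 0], [0, 0, 0], [0, 0, 0], [0, 0, -0.2], [0, 0, -0.4], [0, 0, -0.4], [0, 0, 0]], "turn": [[0, 0, 0], [0, 0, 0], [0, 0, 0], [0, 0, 0], [0, 0, 0], [0, 0, 0], [0, 0, 0]], "jaw": [0.2, 0.2, 0.2, 0.2, 0.2, 0.2, 0.1]}}

```text
time_s: 14.4
tcp_pos: [0.6244, 0.2722, 0.2372]
eef_rot: [179.7, 0.5, -179.9]
contact_force: [0.7, 0.0, 1.2]
gripper_width: 0.0737
```

Emit:
{"method": "apply_moves", "body": {"slide": [[0.06, -0.42, 0], [0.06, -0.42, 0], [0.06, -0.42, 0], [0.06, -0.42, 0], [0.06, -0.42, 0], [0.06, -0.42, 0], [0.04, -0.4, 0], [0, 0, 0]], "turn": [[0, 0, 0], [0, 0, 0], [0, 0, 0], [0, 0, 0], [0, 0, 0], [0, 0, 0], [0, 0, 0], [0, 0, 0]], "jaw": [0.1, 0.1, 0.1, 0.1, 0.1, 0.1, 0.1, 0.1]}}

```text
time_s: 15.2
tcp_pos: [0.581, -0.0249, 0.2305]
eef_rot: [-180.0, -0.0, 179.8]
contact_force: [-0.5, 0.6, 0.2]
gripper_width: 0.0791
```

```bash
cat > m.py <<'E'
from h import *
import sys
s=r.get_state();print(s['tcp_pos'],s['eef_rot'],s['gripper_width'])
for n in('top','side'):
    c=cam(n);cv2.imwrite(f'pics/{n}{sys.argv[1]}.png',c['pixels'])
    P=cloud(c);H=cv2.cvtColor(c['pixels'],cv2.COLOR_BGR2HSV).astype(int);h,sa,v=H[...,0],H[...,1],H[...,2]
    for nm,(x,y),R,a,b in [('beaker',(.621,.27),.04,.138,.15),('basket',(.583,-.0215),.045,.05,.062),('hungbasket',(.621,.27),.045,.155,.172),('knob',(.7095,.015),.03,.028,.04),('lidplate',(.7095,.015),.045,.003,.010),('onknob',(.621,.27),.03,.19,.205),('onplate',(.621,.27),.05,.164,.175)]:
        m=(np.hypot(P[...,0]-x,P[...,1]-y)<R)&(P[...,2]>a)&(P[...,2]<b);q=P[m]
        if len(q)>15:
            A=np.c_[q[:,:2],np.ones(len(q))]; sl=np.linalg.lstsq(A,q[:,2],rcond=None)[0][:2]
            cc,rr=cv2.minEnclosingCircle(q[:,:2].astype(np.float32)); print(n,nm,len(q),np.round(cc,4),round(rr,4),'z',np.median(q[:,2]).round(4),'slope',sl.round(3))
E
python3 m.py 6
```

```text
[ 0.58101168 -0.02487625  0.2305175 ] [-1.79982795e+02 -1.19120605e-02  1.79845013e+02] 0.07914957216420268
top basket 215 [ 0.5795 -0.0216] 0.0291 z 0.0553 slope [-0.001  0.004]
side beaker 215 [0.6195 0.271 ] 0.0271 z 0.1431 slope [-0.01   0.005]
side basket 275 [ 0.5836 -0.0206] 0.0322 z 0.0559 slope [-0.001 -0.003]
side knob 52 [0.7099 0.0161] 0.0135 z 0.032 slope [0.048 0.017]
side lidplate 359 [0.7061 0.0174] 0.041 z 0.0056 slope [-0.023  0.018]
```

View pics/side6.png

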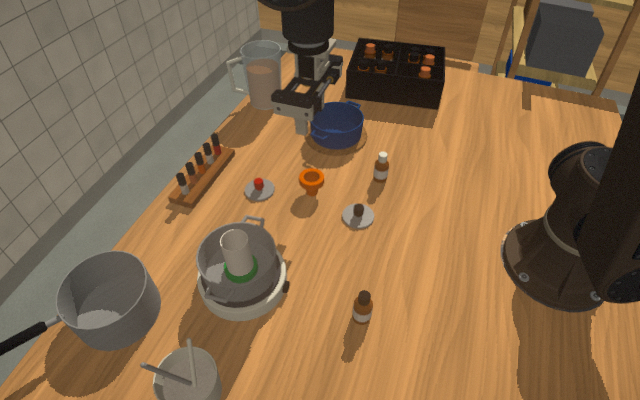

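View pics/top6.png

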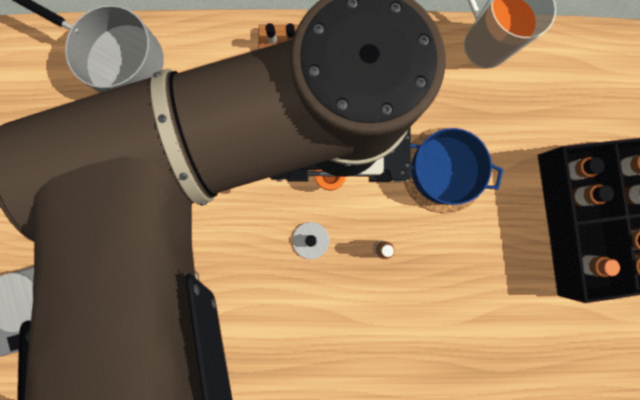

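The beaker stands upright on the ring: in the side view its mouth is at about (235,240), rim z is 0.143 and the centre is (0.6195, 0.271). The gripper is above the basket at (312,180), so I'll grasp that next.

Emit:
{"method": "apply_moves", "body": {"slide": [[-0.02, 0.03, 0.2], [0, 0, 0.4], [0, 0, 0.4], [0, 0, 0.4], [0, 0, 0.2], [0, 0, 0], [0, 0, 0]], "turn": [[0, 0, 0], [0, 0, 0], [0, 0, 0], [0, 0, 0], [0, 0, 0], [0, 0, 0], [0, 0, 0]], "jaw": [0.1, 0.1, 0.1, 0.1, 0.1, 0.1, 0.1]}}

```text
time_s: 16.0
tcp_pos: [0.5844, -0.0173, 0.0708]
eef_rot: [-180.0, -0.0, -179.9]
contact_force: [-0.6, -0.2, 0.7]
gripper_width: 0.0788
```

Emit:
{"method": "apply_moves", "body": {"slide": [[0, -0.02, 0.1], [0, 0, 0.09], [0, 0, 0], [0, 0, 0]], "turn": [[0, 0, 0], [0, 0, 0], [0, 0, 0], [0, 0, 0]], "jaw": [0.1, 0.1, 0.1, 0.1]}}

```text
time_s: 16.4
tcp_pos: [0.5839, -0.0203, 0.0517]
eef_rot: [-180.0, 0.0, -180.0]
contact_force: [-0.5, 0.3, -0.3]
gripper_width: 0.0787
```

Run:
```python
from h import *
c=cam('side'); s=r.get_state();print(s['tcp_pos'],s['eef_rot'],s['contact_force']);cv2.imwrite('pics/s7.png',c['pixels'][120:240,240:400].repeat(5,0).repeat(5,1))
```

```text
[ 0.58406186 -0.020256    0.05189748] [ 1.79998172e+02  2.57415974e-02 -1.79956391e+02] [-0.59230216  0.40552679  0.9069256 ]
```

View pics/s7.png

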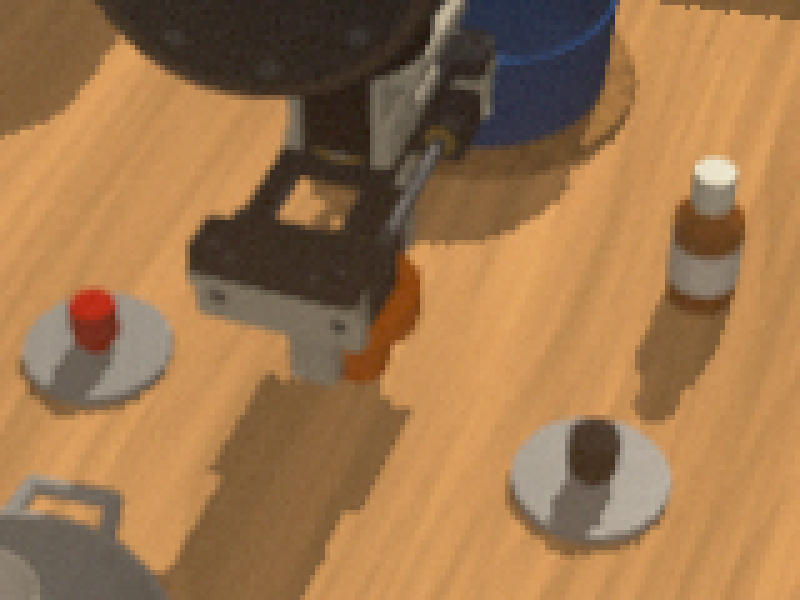

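The collar at about (395,300) in the crop is between the fingers, so I'm closing.

Emit:
{"method": "apply_moves", "body": {"slide": [[0, -0.01, 0], [0, 0, 0], [0, 0, 0], [0, 0, 0]], "turn": [[0, 0, 0], [0, 0, 0], [0, 0, 0], [0, 0, 0]], "jaw": [0.2, 0.25, 0.4, 0.5]}}

```text
time_s: 16.85
tcp_pos: [0.584, -0.0212, 0.0518]
eef_rot: [-180.0, 0.0, -180.0]
contact_force: [-0.8, -1.1, 1.5]
gripper_width: 0.0622
```

Emit:
{"method": "apply_moves", "body": {"slide": [[0, 0, 0], [0, 0, 0], [0, 0, -0.2], [0, 0, -0.4], [0, 0, -0.4], [0, 0, -0.4], [0, 0, -0.4], [0, 0, 0]], "turn": [[0, 0, 0], [0, 0, 0], [0, 0, 0], [0, 0, 0], [0, 0, 0], [0, 0, 0], [0, 0, 0], [0, 0, 0]], "jaw": [0.5, 0.5, 0.5, 0.5, 0.5, 0.5, 0.5, 0.5]}}

```text
time_s: 17.65
tcp_pos: [0.5867, -0.021, 0.2378]
eef_rot: [179.9, 0.6, -179.9]
contact_force: [0.1, 0.0, -0.8]
gripper_width: 0.0623
```

Emit:
{"method": "apply_moves", "body": {"slide": [[-0.05, 0.42, 0], [-0.05, 0.42, 0], [-0.05, 0.42, 0], [-0.05, 0.42, 0], [-0.05, 0.42, 0], [-0.05, 0.42, 0], [-0.06, 0.39, 0], [0, 0, 0]], "turn": [[0, 0, 0], [0, 0, 0], [0, 0, 0], [0, 0, 0], [0, 0, 0], [0, 0, 0], [0, 0, 0], [0, 0, 0]], "jaw": [0.5, 0.5, 0.5, 0.5, 0.5, 0.5, 0.5, 0.5]}}

```text
time_s: 18.45
tcp_pos: [0.6195, 0.2742, 0.2296]
eef_rot: [-180.0, -0.1, -179.8]
contact_force: [-0.9, -0.1, -2.0]
gripper_width: 0.062
```

```bash
sleep 1
python3 - <<'E'
from h import *
c=cam('side'); s=r.get_state();print(s['tcp_pos'],s['eef_rot'],s['contact_force']);cv2.imwrite('pics/s8.png',c['pixels'][140:320,140:340].repeat(3,0).repeat(3,1))
E
```

```text
[0.61913905 0.27217647 0.22970173] [-1.79948086e+02 -1.03605022e-01 -1.79801496e+02] [ 0.1567711  -0.35922335 -0.97668248]
```

View pics/s8.png

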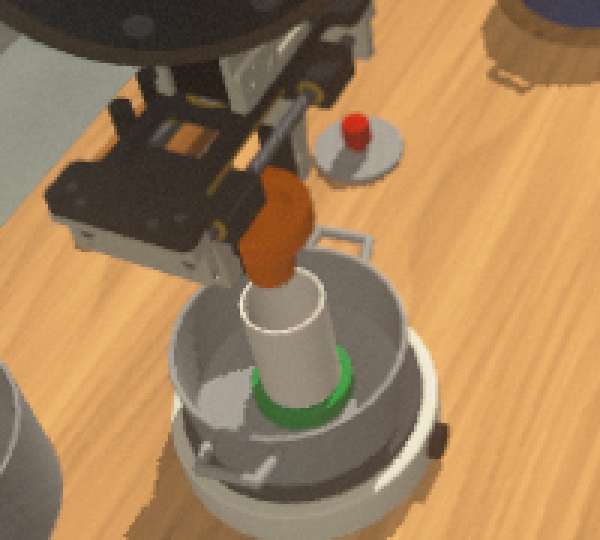

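The basket foot is at about (267,280) in the crop, above the beaker mouth at (283,300). I'll work out the offset by casting rays.

Run:
```python
from h import *
c=cam('side'); s=r.get_state();print(s['tcp_pos'])
H=cv2.cvtColor(c['pixels'],cv2.COLOR_BGR2HSV).astype(int);h,sa,v=H[...,0],H[...,1],H[...,2]
m=((h>3)&(h<14)&(sa>200)); m[:180]=0;m[250:]=0;m[:,:215]=0;m[:,250:]=0
for y in range(205,242):
    x=np.where(m[y])[0]
    if len(x): print(y,x.min(),x.max(),end='; ')
print()
def prj(p): return cv2.projectPoints(np.array(p,float).reshape(-1,1,3),np.array(c['rvec'],float),c['t'],c['K'],c['D'])[0].reshape(-1,2)
a=np.linspace(0,6.28,60)
for X,Y in [(.6185,.272),(.6205,.2705)]:
    for rr,zz in ((.014,.178),(.031,.216),(.031,.234)):
        p=prj(np.c_[X+rr*np.cos(a),Y+rr*np.sin(a),zz+0*a]);print(X,Y,zz,'min',p.min(0).round(1),'max',p.max(0).round(1))
P=cloud(c)
q=P[m&(P[...,2]>.15)]; print(len(q),np.percentile(q,[1,50,99],axis=0).round(4))
# tapered cup points: fit axis from surface points with model radius
k=(q[:,2]<.205)&(q[:,2]>.182);q2=q[k];rad=.014+.006*(q2[:,2]-.178)/.038
from scipy.optimize import least_squares
print(len(q2),least_squares(lambda u:np.hypot(q2[:,0]-u[0],q2[:,1]-u[1])-rad,[.62,.27],loss='soft_l1',f_scale=.001).x)
b=P[(np.hypot(P[...,0]-.62,P[...,1]-.27)<.035)&(P[...,2]>.085)&(P[...,2]<.142)&(~m)]
d=np.hypot(b[:,0]-.62,b[:,1]-.27); b=b[(d>.021)]
print(len(b),least_squares(lambda u:np.minimum(abs(np.hypot(b[:,0]-u[0],b[:,1]-u[1])-.026),abs(np.hypot(b[:,0]-u[0],b[:,1]-u[1])-.0235)),[.62,.27],loss='soft_l1',f_scale=.001).x)
```

```text
[0.61906426 0.27073827 0.23005439]
205 230 243; 206 230 243; 207 229 243; 208 229 243; 209 229 243; 210 227 244; 211 227 243; 212 226 244; 213 226 243; 214 225 244; 215 224 243; 216 223 242; 217 222 241; 218 222 242; 219 221 241; 220 221 240; 221 221 239; 222 221 239; 223 221 237; 224 222 237; 225 222 236; 226 222 235; 227 222 236; 228 224 234; 229 223 236; 230 224 237; 231 224 236; 232 225 234; 233 226 233; 234 228 231; 
0.6185 0.272 0.178 min [222.5 222.4] max [238.6 234.8]
0.6185 0.272 0.216 min [208.1 200.6] max [245.2 228.4]
0.6185 0.272 0.234 min [205.9 193.3] max [243.7 221.2]
0.6205 0.2705 0.178 min [221.9 221.5] max [237.9 233.8]
0.6205 0.2705 0.216 min [207.6 199.7] max [244.6 227.4]
0.6205 0.2705 0.234 min [205.3 192.5] max [243.  220.2]
558 [[0.5864 0.2455 0.1819]
 [0.6044 0.2786 0.2289]
 [0.6286 0.301  0.2355]]
88 [0.61763122 0.27162068]
886 [0.61983351 0.270056  ]
```

Emit:
{"method": "apply_moves", "body": {"slide": [[-0.02, -0.015, 0.05], [0, 0, 0.1], [0, 0, 0.1], [0, 0, 0.1], [0, 0, 0.1], [0, 0, 0]], "turn": [[0, 0, 0], [0, 0, 0], [0, 0, 0], [0, 0, 0], [0, 0, 0], [0, 0, 0]], "jaw": [0.5, 0.5, 0.5, 0.5, 0.5, 0.5]}}

```text
time_s: 19.15
tcp_pos: [0.6208, 0.2676, 0.1843]
eef_rot: [-179.9, -0.2, -180.0]
contact_force: [0.7, 0.6, -0.9]
gripper_width: 0.0619
```

Run:
```python
from h import *
c=cam('side'); s=r.get_state();print(s['tcp_pos'],s['eef_rot'],s['contact_force']);cv2.imwrite('pics/s9.png',c['pixels'][140:320,140:340].repeat(3,0).repeat(3,1))
```

```text
[0.62125611 0.26787152 0.1854244 ] [-1.79933472e+02 -8.58837983e-02 -1.79966831e+02] [-0.71366636  0.33693426 -0.86620614]
```

View pics/s9.png

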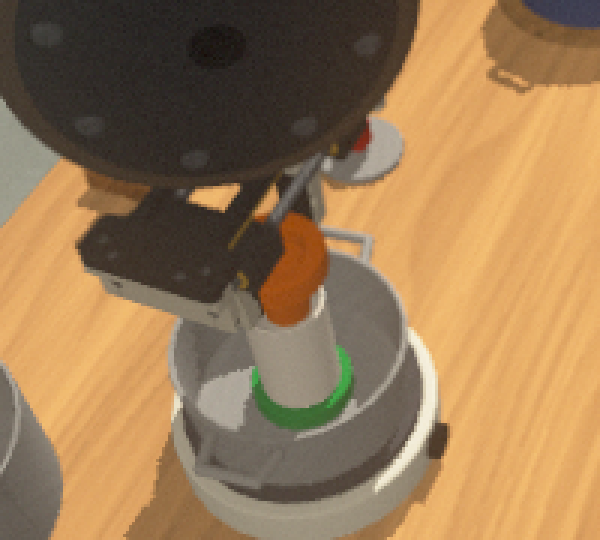

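The foot has entered the beaker mouth (crop ~(290,318)) with no side force. I'm nudging y by 2 mm and continuing down.

Emit:
{"method": "apply_moves", "body": {"slide": [[0, 0.02, 0], [0, 0, 0.05], [0, 0, 0.05], [0, 0, 0.05], [0, 0, 0]], "turn": [[0, 0, 0], [0, 0, 0], [0, 0, 0], [0, 0, 0], [0, 0, 0]], "jaw": [0.5, 0.5, 0.5, 0.5, 0.5]}}

```text
time_s: 19.7
tcp_pos: [0.6211, 0.2701, 0.1705]
eef_rot: [-180.0, -0.1, -180.0]
contact_force: [1.0, 0.1, -1.2]
gripper_width: 0.0621
```

Emit:
{"method": "apply_moves", "body": {"slide": [[0, 0, 0.05], [0, 0, 0.04], [0, 0, 0.02], [0, 0, 0], [0, 0, 0]], "turn": [[0, 0, 0], [0, 0, 0], [0, 0, 0], [0, 0, 0], [0, 0, 0]], "jaw": [0.5, 0.5, 0.5, 0.5, 0.5]}}

```text
time_s: 20.2
tcp_pos: [0.6217, 0.2703, 0.1606]
eef_rot: [-180.0, 0.0, -180.0]
contact_force: [0.7, -0.7, -1.0]
gripper_width: 0.062
```

Emit:
{"method": "apply_moves", "body": {"slide": [[0, 0, 0.01], [0, 0, 0.01], [0, 0, 0.01], [0, 0, 0]], "turn": [[0, 0, 0], [0, 0, 0], [0, 0, 0], [0, 0, 0]], "jaw": [0.5, 0.5, 0.5, 0.5]}}

```text
time_s: 20.6
tcp_pos: [0.622, 0.2704, 0.1588]
eef_rot: [180.0, 0.1, -179.9]
contact_force: [-3.0, 0.4, 5.5]
gripper_width: 0.0618
```

Contact at the expected height (z 0.159). Releasing and rising.

Emit:
{"method": "apply_moves", "body": {"slide": [[0, 0, 0], [0, 0, 0], [0, 0, 0], [0, 0, 0], [0, 0, -0.1], [0, 0, -0.3], [0, 0, -0.4], [0, 0, 0]], "turn": [[0, 0, 0], [0, 0, 0], [0, 0, 0], [0, 0, 0], [0, 0, 0], [0, 0, 0], [0, 0, 0], [0, 0, 0]], "jaw": [0.1, 0.1, 0.1, 0.1, 0.1, 0.1, 0.1, 0.1]}}

```text
time_s: 21.4
tcp_pos: [0.6244, 0.2715, 0.245]
eef_rot: [179.7, 0.5, -179.9]
contact_force: [0.6, 0.9, 1.5]
gripper_width: 0.0785
```

Emit:
{"method": "apply_moves", "body": {"slide": [[-0.15, -0.43, 0], [-0.15, -0.43, 0], [-0.15, -0.43, 0], [-0.15, -0.43, 0], [-0.15, -0.43, 0], [-0.15, -0.42, 0], [0, 0, 0]], "turn": [[0, 0, 0], [0, 0, 0], [0, 0, 0], [0, 0, 0], [0, 0, 0], [0, 0, 0], [0, 0, 0]], "jaw": [0.5, 0.5, 0.5, 0.5, 0.5, 0.5, 0.5]}}

```text
time_s: 22.1
tcp_pos: [0.713, 0.0082, 0.2378]
eef_rot: [-179.9, 0.0, 179.8]
contact_force: [-0.2, 0.8, -0.4]
gripper_width: 0.044
```

```bash
python3 m.py 10
```

```text
[0.71296395 0.00816325 0.23778366] [-1.79944418e+02  1.39475070e-02  1.79775987e+02] 0.04402272150626147
top hungbasket 55 [0.6252 0.2441] 0.0158 z 0.1616 slope [-0.028  0.15 ]
top knob 112 [0.7099 0.0138] 0.0123 z 0.0332 slope [ 0.009 -0.003]
top lidplate 797 [0.708  0.0142] 0.0399 z 0.0056 slope [-0.001  0.002]
side beaker 163 [0.6142 0.2772] 0.0296 z 0.1461 slope [-0.035  0.037]
side hungbasket 590 [0.6195 0.2707] 0.032 z 0.1622 slope [ 0.011 -0.014]
side knob 54 [0.7092 0.0164] 0.0123 z 0.0321 slope [ 0.077 -0.059]
side lidplate 368 [0.7091 0.0166] 0.0377 z 0.0057 slope [-0.032  0.019]
side onplate 29 [0.6191 0.2734] 0.0297 z 0.1643 slope [ 0.004 -0.002]
```

View pics/side10.png

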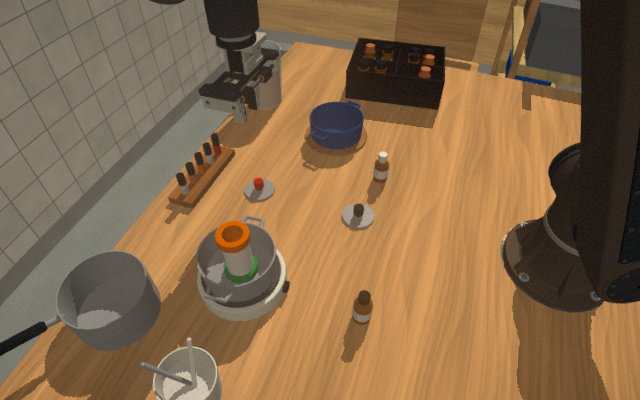

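The basket is hung level in the beaker: collar at (234,236) in the side view, centre (0.6195, 0.2707), top z 0.162. Next is the red-knob lid at (259,188), centre (0.7097, 0.0151).

Emit:
{"method": "apply_moves", "body": {"slide": [[0.03, 0.07, 0.2], [0, 0, 0.4], [0, 0, 0.4], [0, 0, 0.4], [0, 0, 0.3], [0, 0, 0.2], [0, 0, 0], [0, 0, 0]], "turn": [[0, 0, 0], [0, 0, 0], [0, 0, 0], [0, 0, 0], [0, 0, 0], [0, 0, 0], [0, 0, 0], [0, 0, 0]], "jaw": [0.5, 0.5, 0.5, 0.5, 0.5, 0.5, 0.5, 0.5]}}

```text
time_s: 23.0
tcp_pos: [0.7092, 0.0215, 0.0483]
eef_rot: [-180.0, 0.0, -179.9]
contact_force: [0.3, -0.0, 0.8]
gripper_width: 0.0436
```

Run:
```python
from h import *
c=cam('side'); s=r.get_state();print(s['tcp_pos'],s['eef_rot'],s['contact_force']);cv2.imwrite('pics/s11.png',c['pixels'][120:240,180:340].repeat(5,0).repeat(5,1))
```

```text
[0.70980638 0.02145479 0.04925584] [ 1.79988787e+02  1.21212322e-01 -1.79872300e+02] [0.28359864 0.11883355 0.15163887]
```

View pics/s11.png

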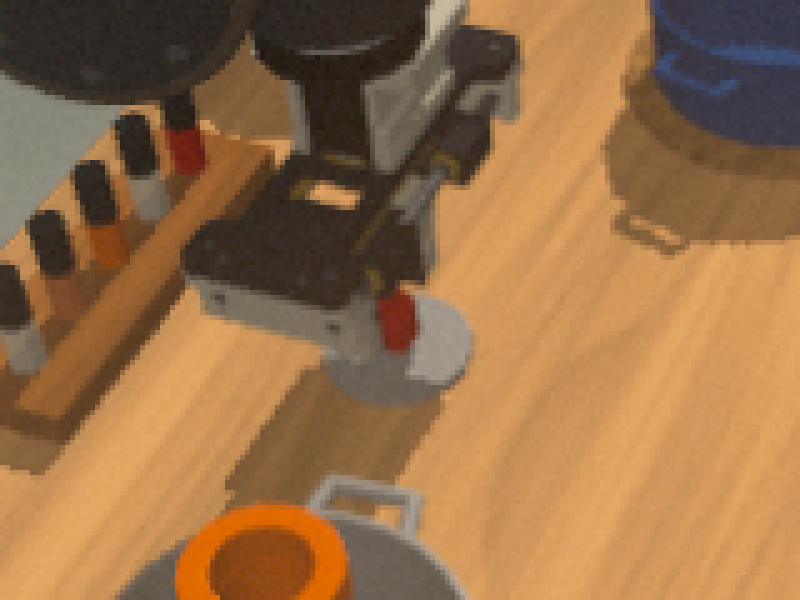

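The TCP is about 6 mm high in y (the image shows the knob at (400,320), close to the far finger). I'm correcting that, then going down 24 mm.

Emit:
{"method": "apply_moves", "body": {"slide": [[0, -0.06, 0], [0, 0, 0], [0, 0, 0.12], [0, 0, 0.11], [0, 0, 0], [0, 0, 0]], "turn": [[0, 0, 0], [0, 0, 0], [0, 0, 0], [0, 0, 0], [0, 0, 0], [0, 0, 0]], "jaw": [0.5, 0.5, 0.5, 0.5, 0.5, 0.5]}}

```text
time_s: 23.65
tcp_pos: [0.7084, 0.0142, 0.0236]
eef_rot: [-180.0, -0.1, -180.0]
contact_force: [-0.1, 0.1, -0.4]
gripper_width: 0.0442
```

Emit:
{"method": "apply_moves", "body": {"slide": [[0, 0, -0.02], [0, 0, 0], [0, 0, 0], [0, 0, 0], [0, 0, 0]], "turn": [[0, 0, 0], [0, 0, 0], [0, 0, 0], [0, 0, 0], [0, 0, 0]], "jaw": [0.6, 0.7, 0.9, 0.9, 0.9]}}

```text
time_s: 24.15
tcp_pos: [0.7091, 0.0145, 0.027]
eef_rot: [180.0, 0.0, -179.9]
contact_force: [-0.4, 0.6, 2.4]
gripper_width: 0.0236
```

Emit:
{"method": "apply_moves", "body": {"slide": [[0, 0, 0], [0, 0, -0.2], [0, 0, -0.4], [0, 0, -0.4], [0, 0, -0.4], [0, 0, -0.4], [0, 0, -0.4], [0, 0, 0]], "turn": [[0, 0, 0], [0, 0, 0], [0, 0, 0], [0, 0, 0], [0, 0, 0], [0, 0, 0], [0, 0, 0], [0, 0, 0]], "jaw": [0.9, 0.9, 0.9, 0.9, 0.9, 0.9, 0.9, 0.9]}}

```text
time_s: 24.95
tcp_pos: [0.7114, 0.0144, 0.2538]
eef_rot: [179.9, 0.6, -179.9]
contact_force: [-0.3, -0.2, -0.5]
gripper_width: 0.0234
```

Emit:
{"method": "apply_moves", "body": {"slide": [[0.15, 0.42, 0], [0.15, 0.42, 0], [0.15, 0.42, 0], [0.15, 0.42, 0], [0.15, 0.42, 0], [0.15, 0.42, 0], [0, 0, 0], [0, 0, 0]], "turn": [[0, 0, 0], [0, 0, 0], [0, 0, 0], [0, 0, 0], [0, 0, 0], [0, 0, 0], [0, 0, 0], [0, 0, 0]], "jaw": [0.9, 0.9, 0.9, 0.9, 0.9, 0.9, 0.9, 0.9]}}

```text
time_s: 25.75
tcp_pos: [0.6179, 0.2674, 0.246]
eef_rot: [-180.0, -0.0, -179.8]
contact_force: [0.3, -0.4, -1.6]
gripper_width: 0.0235
```

Emit:
{"method": "apply_moves", "body": {"slide": [[0, 0, 0], [0, 0, 0]], "turn": [[0, 0, 0], [0, 0, 0]], "jaw": [0.9, 0.9]}}

```text
time_s: 25.95
tcp_pos: [0.619, 0.2651, 0.2464]
eef_rot: [-180.0, -0.0, 180.0]
contact_force: [-0.5, -0.3, -0.2]
gripper_width: 0.0233
```

Run:
```python
from h import *
c=cam('side'); s=r.get_state();print(s['tcp_pos'],s['eef_rot'],s['contact_force']);cv2.imwrite('pics/s12.png',c['pixels'][140:320,140:340].repeat(3,0).repeat(3,1))
```

```text
[0.61905036 0.26510475 0.24649639] [-1.79992589e+02 -7.10126490e-03  1.79953734e+02] [ 0.19719924  0.1701066  -0.89632147]
```

View pics/s12.png

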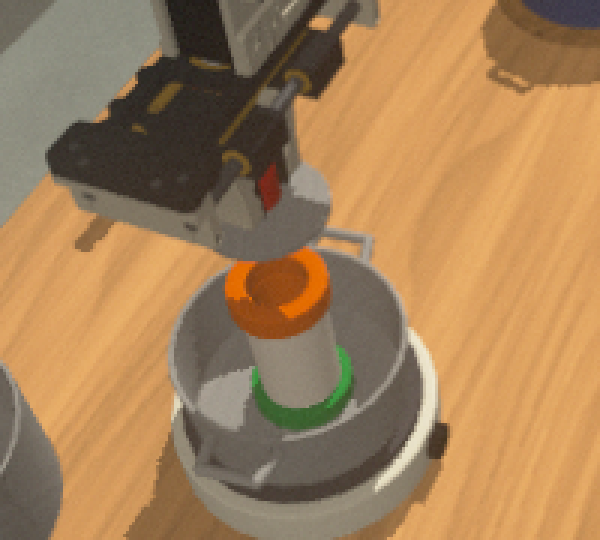

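The lid is held level above the basket (lid ~(270,225), basket ~(278,290) in the crop). I'm shifting +5 mm in y and lowering.

Emit:
{"method": "apply_moves", "body": {"slide": [[-0.01, 0.05, 0], [0, 0, 0.15], [0, 0, 0.15], [0, 0, 0.15], [0, 0, 0], [0, 0, 0], [0, 0, 0]], "turn": [[0, 0, 0], [0, 0, 0], [0, 0, 0], [0, 0, 0], [0, 0, 0], [0, 0, 0], [0, 0, 0]], "jaw": [0.9, 0.9, 0.9, 0.9, 0.9, 0.9, 0.9]}}

```text
time_s: 26.7
tcp_pos: [0.6203, 0.2714, 0.2027]
eef_rot: [180.0, 0.1, -180.0]
contact_force: [0.6, 0.3, -0.0]
gripper_width: 0.0236
```

Run:
```python
from h import *
c=cam('side'); s=r.get_state();print(s['tcp_pos'],s['eef_rot'],s['contact_force']);cv2.imwrite('pics/s13.png',c['pixels'][140:320,140:340].repeat(3,0).repeat(3,1))
```

```text
[0.62023301 0.27153063 0.20270627] [ 1.79951296e+02  8.28103521e-02 -1.79959833e+02] [-0.16470076 -0.39086491 -0.67057838]
```

View pics/s13.png

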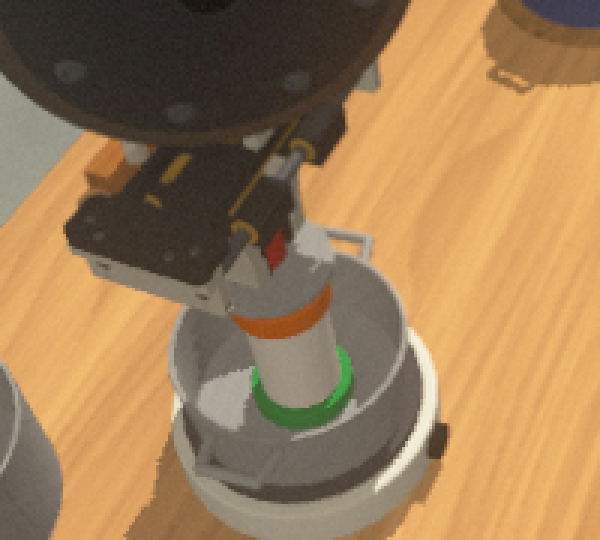

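The lid is about 13 mm above the collar and centred over it (crop ~(280,300)). Lowering slowly.

Emit:
{"method": "apply_moves", "body": {"slide": [[0, -0.01, 0.05], [0, 0, 0.04], [0, 0, 0.02], [0, 0, 0.01], [0, 0, 0], [0, 0, 0]], "turn": [[0, 0, 0], [0, 0, 0], [0, 0, 0], [0, 0, 0], [0, 0, 0], [0, 0, 0]], "jaw": [0.9, 0.9, 0.9, 0.9, 0.9, 0.9]}}

```text
time_s: 27.35
tcp_pos: [0.6197, 0.2703, 0.19]
eef_rot: [180.0, 0.0, -179.9]
contact_force: [-1.5, -0.6, 3.8]
gripper_width: 0.0236
```

Emit:
{"method": "apply_moves", "body": {"slide": [[0, 0, 0], [0, 0, 0], [0, 0, 0], [0, 0, 0], [0, 0, -0.1], [0, 0, -0.3], [0, 0, -0.3], [0, 0, 0]], "turn": [[0, 0, 0], [0, 0, 0], [0, 0, 0], [0, 0, 0], [0, 0, 0], [0, 0, 0], [0, 0, 0], [0, 0, 0]], "jaw": [0.4, 0.4, 0.4, 0.4, 0.4, 0.4, 0.4, 0.4]}}

```text
time_s: 28.15
tcp_pos: [0.6218, 0.2712, 0.2656]
eef_rot: [179.8, 0.4, -179.9]
contact_force: [0.5, -0.0, 0.9]
gripper_width: 0.0527
```

Emit:
{"method": "apply_moves", "body": {"slide": [[0.15, -0.3, 0], [0.15, -0.4, 0], [0.15, -0.4, 0], [0.15, -0.4, 0], [0.15, -0.4, 0], [0.15, -0.4, 0], [0.15, -0.4, 0], [0, 0, 0]], "turn": [[0, 0, 0], [0, 0, 0], [0, 0, 0], [0, 0, 0], [0, 0, 0], [0, 0, 0], [0, 0, 0], [0, 0, 0]], "jaw": [0.4, 0.4, 0.4, 0.4, 0.4, 0.4, 0.4, 0.4]}}

```text
time_s: 28.95
tcp_pos: [0.513, -0.0031, 0.2607]
eef_rot: [180.0, 0.1, 179.9]
contact_force: [0.8, 0.6, 1.1]
gripper_width: 0.0527
```

Emit:
{"method": "apply_moves", "body": {"slide": [[0.1, -0.4, 0], [0.1, -0.4, 0], [0.1, -0.4, 0], [0.1, -0.4, 0], [0, 0, 0], [0, 0, 0]], "turn": [[0, 0, 0], [0, 0, 0], [0, 0, 0], [0, 0, 0], [0, 0, 0], [0, 0, 0]], "jaw": [0.4, 0.4, 0.4, 0.4, 0.4, 0.4]}}

```text
time_s: 29.55
tcp_pos: [0.475, -0.1604, 0.2599]
eef_rot: [180.0, 0.0, 179.9]
contact_force: [0.3, -0.0, 0.2]
gripper_width: 0.0523
```

```bash
python3 m.py 14
```

```text
[ 0.47497208 -0.16044273  0.25994026] [1.79994840e+02 3.90592571e-02 1.79918831e+02] 0.0523287740593758
top hungbasket 1260 [0.6205 0.2692] 0.0388 z 0.1682 slope [-0.001  0.004]
top lidplate 19 [0.7092 0.0152] 0.0447 z 0.0036 slope [ 0.001 -0.006]
top onknob 161 [0.6195 0.2694] 0.0121 z 0.196 slope [0.003 0.059]
top onplate 1258 [0.6205 0.2692] 0.0388 z 0.1682 slope [-0.002  0.003]
side beaker 60 [0.6099 0.2814] 0.0275 z 0.1476 slope [-0.067  0.087]
side hungbasket 984 [0.6199 0.2695] 0.039 z 0.1686 slope [ 0.006 -0.015]
side onknob 144 [0.6197 0.27  ] 0.0126 z 0.1965 slope [ 0.074 -0.093]
side onplate 975 [0.6199 0.2695] 0.039 z 0.1686 slope [ 0.004 -0.011]
```

View pics/side14.png

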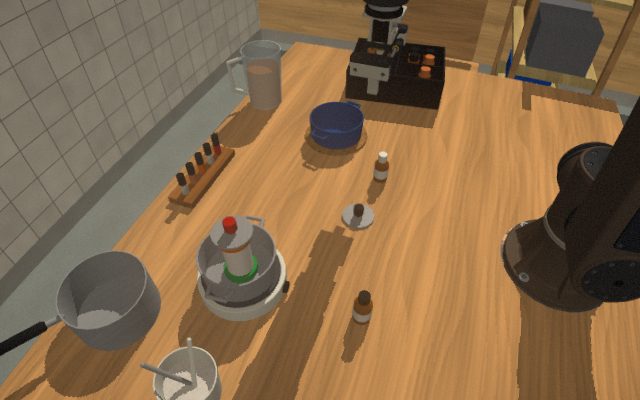

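View pics/top14.png

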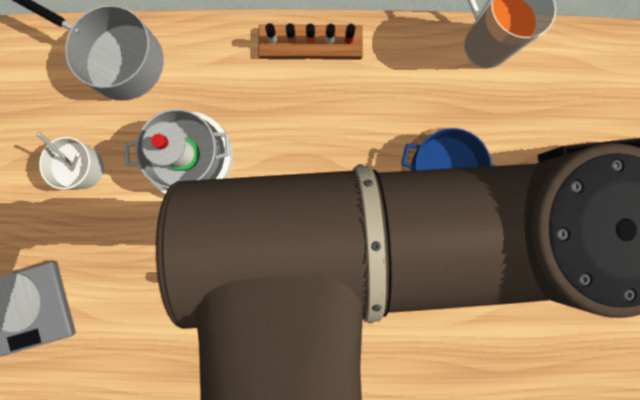

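Both views show the lid level on the stack: the red knob is at (230,225) in the side view and (159,142) in the top view. Its centre is (0.620, 0.269) and the plate top is at z 0.1685. The black lid and both bottles haven't moved, so I'm handing in.

```bash
python3 -c "
from plant import r
print(r.close_job())"
```

```text
the job is handed in; nothing more can be done
None
```

I built the stack in the hotplate pot in the order asked: ring, beaker, basket, red-knobbed lid. Each part was let go before I fetched the next. I handed the job in at about 30 s, with the gripper clear at (0.475, -0.160, 0.260); no verdict was reported.

| Part | Last measured centre (m) | Height check |
|---|---|---|
| Pot axis (rim fit) | (0.6225, 0.270) | rim at about 0.103; the text gives 0.105 |
| Ring | (0.621, 0.270) | top at 0.064; expected 0.065 |
| Beaker | (0.6195, 0.271), side view only | rim at 0.143; expected 0.145 |
| Basket | (0.6195, 0.271), side view only | top at 0.162; expected 0.163 |
| Lid | (0.620, 0.269) | plate top at 0.1685; expected 0.169; tilt under 0.02 rad |

- **Side-view-only parts:** the arm hid the beaker and basket from the top camera, so they have one good view each. I did not re-measure the lower parts after the lid went on, but they looked upright in the last side picture.
- **Camera disagreement:** the two cameras differed by 2–3 mm in y throughout, which is within tolerance.
- **Bystanders:** by eye, the black-knobbed lid and both bottles stand where they did at the start in the last side picture. I did not measure them again.
- **Arm position:** TCP readings taken straight after fast sideways moves were up to about 6 mm off. I corrected each one before gripping or placing.

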